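# Uncross the canister lids

### The arm

A 6-joint arm with a two-finger parallel gripper is mounted at the origin on a cart in front of the work surface, level with it; the furniture and walls round the work are solid. World frame = base frame: x ahead of the robot, y to its left, z up, the work surface at z = 0. Lengths are in m, angles in degrees, forces in N, time in s.
With the tool pointing down it reaches from about 0.25 to 0.725 m from the base axis. Payload 9.7 kg.
Tool frame: the origin (TCP) lies on the centre line of the jaws, within the pads' length; the fingertips stand 19 mm ahead of it and the grasp point (between the pads) is the TCP (bot.tcp_to_tips is the z of the fingertips in the tool frame, in m); z points along the fingers, y is the line along which they close (so a half turn about z gives the same grasp; the last joint's range is limited). The gripper opens to 85 mm and grips with 20 to 120 N. Pads are 22 mm wide; open, the fingers measure 114 mm over their backs; the gripper's body (76 mm by 85 mm) begins 54 mm behind the grasp point. The pads swing forward as they close: fully open they stand 13 mm farther back than shut.
Start: joints at [72.25, 4.979, 10.078, 95.1, 0, 90], TCP at [0.168, 0.524, 0.25] pointing down, gripper open.
Joint ranges: [-179.16, 179.16], [-48.56, 103.87], [-65.8, 70.77], [-126.05, 130.52], [-82.76, 87.17], [-180, 180]. Speed limits (degrees/s): [127.2, 127.2, 147.25, 180, 180, 180].

### API

Orientations are given as [roll, pitch, yaw] about the fixed x, y, z axes, in that order (R = Rz(yaw) Ry(pitch) Rx(roll)).
In Python, from workcell import bot gives the robot as it stands. The module is installed in compiled form; this text tells all that it offers.
- The arm moves only by the tool play_rows, never from a script. Its argument "increments" is a list of rows, each an object with "slide": the shift along the tool's x, y, z in mm, a list of three; "angular": the turn, a rotation vector about the tool's x, y, z in degrees, a list of three; "claw": the opening, from -1 (shut) to 1 (fully open). In form: [{"slide": [x, y, z], "angular": [rx, ry, rz], "claw": claw}, ...]. A call has 1 to 8 rows; each row shifts and turns the commanded pose from where the row before left it, along the tool's axes as they then stand; what a row does not reach is not made up. A row lasts 1/10 s, in which the tool goes at most 50 mm and 8.59 degrees, less where a joint would pass 70% of its speed; a pose out of reach is approached as far as the arm can. A call is refused whole if a number of a shift passes 50 or a number of a turn 8.59, either way. A call with a gripper value outside its range is refused whole. The fingers move at their own pace and stop on an object; "squeeze" is the grip in N (left out, the last holds). Time passes only in rows, so rows that do not move let the fingers close. It gives the time, the measured TCP pose, the force, the opening and the grip force at its end, in the units of the state.
- bot.get_obs(): the state, without advancing time (a new reading comes with each control period).
- bot.camera(name): name is "side" or "top"; returns the picture (420x560x3 uint8, red, green, blue); there is no depth.
- bot.camera_info(name): a dict with "fovy" (degrees; the focal length in pixels is half the picture's height over the tangent of half this angle, whatever the lens; pixels are square), "cx", "cy" (the principal point, pixels), "R" (3x3) and "t" (3): a world point X has camera coordinates R X + t. Camera axes: x right, y down, z forward; pixel columns grow to the right and rows downward; lengths in m; the calibration is good to about 2 mm. A picture is of the moment at which its call begins. camera_info takes no time and is no camera call.
- bot.job_done(): hands the job in; it is judged then, once.
The state is a dict: "time": time; "q": joint angles; "qd": joint speeds; "joint_efforts": joint torques, N m; "ee_pos": TCP position; "tcp_rot": TCP orientation; "wrist_force": force on the tool from outside, world axes, zero at the start; "torque": the same for the moment, N m; "opening": finger opening in m; "grasp_force": force on a finger pad.
Only numpy, scipy, OpenCV 4.12 (cv2) and the standard library are available. Lean on these libraries where they do the work, as an engineer would, in place of code of your own. Each camera call takes 0.05 s, during which the arm holds its last target. There are 200 camera calls.

### The job

After washing up, the lids were put back on the wrong canisters: put every lid on the canister of its own colour, seated flat on the rim. Leave the canisters where they stand and do not disturb the cups and the glass behind them. The lids are clean, so never lay one on the bare counter; a lid that has to wait can lie on the wooden board.

Things in the scene. Friction and masses are not known exactly. Their poses are not given: they have to be found in the camera images.
- navy_canister: dark navy-blue glazed canister, round, upright, loose, 0.8 kg: 100 mm across, 100 mm tall, with a narrower neck and an open mouth 76 mm across; its ring of colour shows round the lid. Origin: centre of its underside; z up. A seated lid's origin is 88 mm above this origin (plug in the mouth, disc on the rim); every lid fits, with 3 mm of play each way.
- mustard_canister: mustard-yellow glazed canister, round, upright, loose, 0.8 kg: 100 mm across, 100 mm tall, with a narrower neck and an open mouth 76 mm across; its ring of colour shows round the lid. Origin: centre of its underside; z up. A seated lid's origin is 88 mm above this origin (plug in the mouth, disc on the rim); every lid fits, with 3 mm of play each way.
- terracotta_canister: brick-red terracotta glazed canister, round, upright, loose, 0.8 kg: 100 mm across, 100 mm tall, with a narrower neck and an open mouth 76 mm across; its ring of colour shows round the lid. Origin: centre of its underside; z up. A seated lid's origin is 88 mm above this origin (plug in the mouth, disc on the rim); every lid fits, with 3 mm of play each way.
- sage_canister: grey-green sage glazed canister, round, upright, loose, 0.8 kg: 100 mm across, 100 mm tall, with a narrower neck and an open mouth 76 mm across; its ring of colour shows round the lid. Origin: centre of its underside; z up. A seated lid's origin is 88 mm above this origin (plug in the mouth, disc on the rim); every lid fits, with 3 mm of play each way.
- navy_lid: dark navy-blue round lid, loose, 0.12 kg: disc 86 mm across, 8 mm thick; below it a cork plug 12 mm deep, 68 mm across, tapering to 56 mm; on it an upright pale wooden knob, 30 mm tall, about 24 mm thick: grip it from above. Origin: centre of the plug's underside (knob top 50 mm above it); z up. It starts on a canister of another colour.
- mustard_lid: mustard-yellow round lid, loose, 0.12 kg: disc 86 mm across, 8 mm thick; below it a cork plug 12 mm deep, 68 mm across, tapering to 56 mm; on it an upright pale wooden knob, 30 mm tall, about 24 mm thick: grip it from above. Origin: centre of the plug's underside (knob top 50 mm above it); z up. It starts on a canister of another colour.
- terracotta_lid: brick-red terracotta round lid, loose, 0.12 kg: disc 86 mm across, 8 mm thick; below it a cork plug 12 mm deep, 68 mm across, tapering to 56 mm; on it an upright pale wooden knob, 30 mm tall, about 24 mm thick: grip it from above. Origin: centre of the plug's underside (knob top 50 mm above it); z up. It starts on a canister of another colour.
- sage_lid: grey-green sage round lid, loose, 0.12 kg: disc 86 mm across, 8 mm thick; below it a cork plug 12 mm deep, 68 mm across, tapering to 56 mm; on it an upright pale wooden knob, 30 mm tall, about 24 mm thick: grip it from above. Origin: centre of the plug's underside (knob top 50 mm above it); z up. It starts on a canister of another colour.
- wooden_board: pale birch serving board lying flat on the counter, 172 x 262 mm, 16 mm thick, empty at the start. Origin: centre of its underside; x along its short side, y along its long side. Its clean top is the place for a lid that has to wait.
- cup_stack: bystander: two stacked white porcelain cups, 82 mm across, 89 mm tall, behind the canisters. Origin: centre of the underside.
- glass: bystander: small clear drinking glass, 64 mm across, 80 mm tall, behind the canisters. Origin: centre of the underside.
- paper_cups: bystander: stack of brown paper cups, 68 mm across, 114 mm tall, behind the canisters. Origin: centre of the underside.
There are look-alikes about, which are no part of the job. What is shaped like the mustard_lid but purple is not meant. Leave any purple look-alike of the sage_lid alone.

How it is judged:
By the outcome, as a careful person would: the job done as asked, in the order asked, and still so for the second after the job is handed in, with the robot touching nothing.
It also fails if it takes over 144 s, if anything falls off the work surface, if the arm or the gripper's body presses on something with over 40 N, if the wrist force passes 120 N, or if a joint passes its speed limit or range.

## Working session

There is one attempt and no reset: what is moved stays moved. The work goes in short steps, Python scripts to look and compute and a tool call to move; the robot and the scene stay as the last step left them, time stands still between calls to the robot, and variables do not carry over. Pictures are saved under pics/ and viewed, at most 14 in all, crops included, and the job is handed in when it is done.

Besides the shell and the picture viewer there is one more tool, called after "Request:" as a command line: name --argument value ..., lists and objects as JSON in quotes. play_rows: Moves the arm, as the interface text tells. Its arguments: {"type":"object","properties":{"increments":{"type":"array"},"squeeze":{"type":"number"}},"required":["increments"]}

```bash
mkdir -p pics; python3 - <<'E'
from workcell import bot
import cv2,numpy as np
for n in("top","side"):
    im=bot.camera(n); cv2.imwrite(f"pics/{n}0.png",im[:,:,::-1]); i=bot.camera_info(n); print(n,i)
    R=np.array(i["R"]);print(-R.T@np.array(i["t"]))
print(bot.get_obs())
E
```

```text
top {'fovy': 47.085764809729625, 'cx': 277.2353215795041, 'cy': 209.68017471988657, 'R': array([[-0.25143864, -0.96783297,  0.00882885],
       [-0.90331223,  0.23138116, -0.36123369],
       [ 0.34757105, -0.09880332, -0.93243352]]), 't': array([0.18364922, 0.52898853, 1.60512004])}
[-0.03387494  0.21393498  1.6861348 ]
side {'fovy': 42.024543311400826, 'cx': 269.92271310761527, 'cy': 212.15319615763246, 'R': array([[ 0.81084986, -0.58501447,  0.01675071],
       [-0.20679233, -0.31316144, -0.92691253],
       [ 0.54750292,  0.74812298, -0.37490341]]), 't': array([-0.45610633,  0.20599088,  1.64409027])}
[-0.48771313 -1.43230211  0.81495069]
{'time': 0.1, 'q': array([ 7.22502911e+01,  5.00758054e+00,  1.00395943e+01,  9.50982930e+01,
       -6.64330068e-04,  9.00020891e+01]), 'qd': array([-0.01514263, -0.01273017,  0.10821114,  0.02416626, -0.10035489,
       -0.04828663]), 'joint_efforts': array([-1.21774396e-03, -5.21561122e+01,  4.65656018e+01,  1.59943581e-02,
       -1.36568515e-04, -1.00498391e-05]), 'ee_pos': array([0.16762348, 0.52365466, 0.24966285]), 'tcp_rot': array([-1.79933721e+02,  6.66746252e-04,  1.62248203e+02]), 'wrist_force': array([ 0.47649939, -0.15048645,  0.46752054]), 'torque': array([ 3.27562041e-02, -4.35942254e-05,  2.18259699e-02]), 'grasp_force': 0.0, 'opening': 0.08542868446080387}
```

View pics/top0.png

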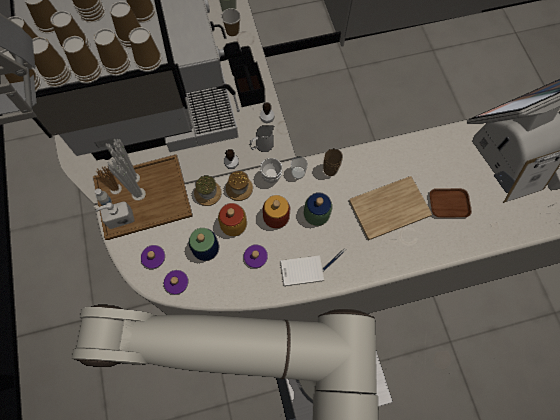

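View pics/side0.png

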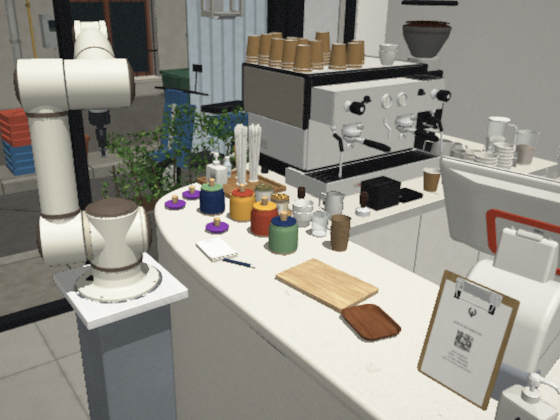

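The top view shows the sage lid at (203,240) on navy, terracotta at (232,215) on mustard, mustard at (276,208) on terracotta and navy at (318,205) on sage. The board is at (390,207), and there are purple look-alikes at (152,256), (175,281) and (255,256). That makes two swaps.

```bash
cat > h.py <<'E'
from workcell import bot
import cv2,numpy as np
def ray(n,px,z):
    i=bot.camera_info(n); R=np.array(i["R"]); C=-R.T@np.array(i["t"]); f=210/np.tan(np.radians(i["fovy"]/2))
    d=R.T@np.array([(px[0]-i["cx"])/f,(px[1]-i["cy"])/f,1]); return C+d*(z-C[2])/d[2]
def knobs(n,im,roi):
    "pale wooden knob blobs inside roi: centroid px"
    x0,y0,x1,y1=roi; hsv=cv2.cvtColor(im,cv2.COLOR_RGB2HSV)
    m=cv2.inRange(hsv,(8,50,150),(22,150,255)); k=np.zeros_like(m); k[y0:y1,x0:x1]=m[y0:y1,x0:x1]
    _,_,s,c=cv2.connectedComponentsWithStats(k)
    return [(c[j],s[j,4],s[j]) for j in range(1,len(s)) if s[j,4]>15]
E
python3 - <<'E'
from h import *
t=cv2.imread("pics/top0.png"); s=cv2.imread("pics/side0.png")
cv2.imwrite("pics/c1.png",np.hstack([cv2.resize(t[180:300,130:345],None,fx=3.7,fy=3.7,interpolation=2)]))
cv2.imwrite("pics/c2.png",cv2.resize(s[170:310,155:385],None,fx=3.4,fy=3.4,interpolation=2))
for n,im,roi,zz in(("top",t,(130,190,340,300),.128),("side",s,(155,175,310,260),.123)):
    for c,a,b in knobs(n,im[:,:,::-1].copy(),roi): print(n,c.round(1),a,b[:4],ray(n,c,zz).round(3))
hsv=cv2.cvtColor(t,cv2.COLOR_BGR2HSV); 
m=cv2.inRange(hsv,(8,50,120),(25,150,255)); m[:, :345]=0; m[:,440:]=0; m[:170]=0; m[250:]=0
cs=max(cv2.findContours(m,0,2)[0],key=cv2.contourArea); r=cv2.minAreaRect(cs); print(r)
for p in cv2.boxPoints(r): print(ray("top",p,.016).round(3))
print(ray("top",r[0],.016))
E
```

```text
top [255.  252.7] 18 [253 251   5   4] [0.416 0.16  0.128]
side [239.6 184.4] 359 [223 175  43  21] [0.592 0.244 0.123]
side [211.7 180.7] 33 [209 178   6   8] [0.525 0.34  0.123]
side [277.3 183.1] 27 [266 178  20  11] [0.723 0.177 0.123]
side [192.  188.4] 28 [189 186   6   7] [0.417 0.303 0.123]
side [280.9 195.8] 53 [274 192  15   8] [0.649 0.055 0.123]
side [174.2 197.1] 25 [172 195   6   6] [0.32  0.255 0.123]
side [265.3 198.4] 34 [261 196  11   8] [0.586 0.065 0.123]
side [285.2 211.5] 96 [278 203  15  17] [ 0.57  -0.075  0.123]
side [217.  219.7] 30 [214 217   6   8] [ 0.341 -0.01   0.123]
((390.37799072265625, 206.18630981445312), (44.632667541503906, 70.3663558959961), 68.74949645996094)
[ 0.566 -0.238  0.016]
[ 0.605 -0.514  0.016]
[ 0.429 -0.513  0.016]
[ 0.396 -0.245  0.016]
[ 0.49735928 -0.37595017  0.016     ]
```

View pics/c1.png

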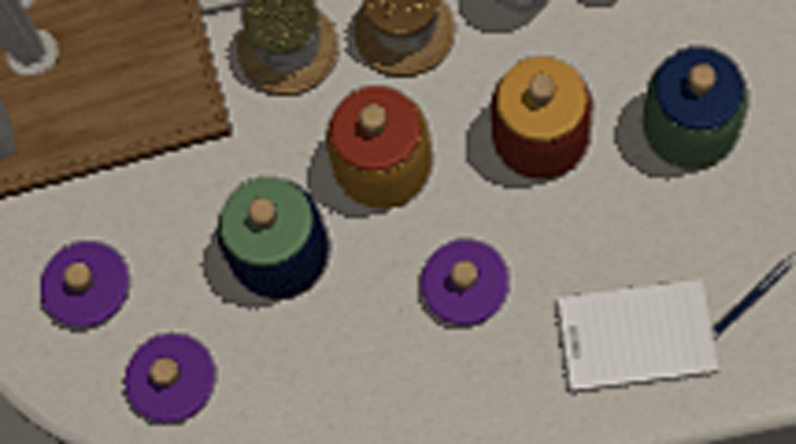

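View pics/c2.png

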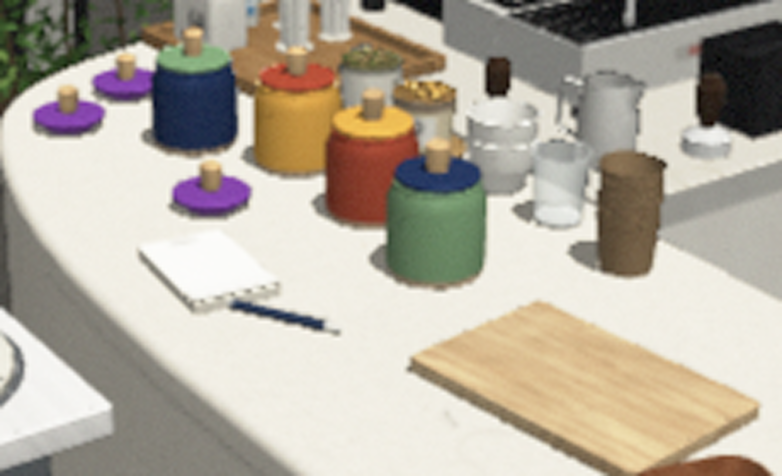

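Both views agree on which lid is where: sage on navy, terracotta on mustard, mustard on terracotta, navy on sage. Next I'll measure the lid disc centres in both cameras.

```bash
cat >> h.py <<'E'
HS={"sage":((45,50,60),(80,255,255)),"terr":((0,150,110),(7,255,255)),"must":((14,140,150),(28,255,255)),"navy":((105,120,25),(122,255,255)),"purp":((128,100,40),(150,255,255))}
def disc(im,col,px,z,n,r=16):
    "centre of the colour blob around px (hull moments), cast on plane z"
    hsv=cv2.cvtColor(im,cv2.COLOR_RGB2HSV); m=cv2.inRange(hsv,*HS[col]); w=np.zeros_like(m); cv2.circle(w,px,r,255,-1); m&=w
    c=max(cv2.findContours(m,0,1)[0],key=cv2.contourArea); h=cv2.convexHull(c); M=cv2.moments(h); b=cv2.boundingRect(h)
    c=(M["m10"]/M["m00"],M["m01"]/M["m00"]); return np.round(c,1),b,M["m00"],ray(n,c,z).round(4)
E
python3 - <<'E'
from h import *
t=cv2.imread("pics/top0.png")[:,:,::-1].copy(); s=cv2.imread("pics/side0.png")[:,:,::-1].copy()
T={"sage":(202,240),"terr":(232,214),"must":(276,206),"navy":(318,204)}
S={"sage":(211,188),"terr":(243,192),"must":(264,206),"navy":(283,221)}
for k in T:
    print(k,*disc(t,k,T[k],.105,"top")); print("   ",*disc(s,k,S[k],.105,"side"))
    p=T[k]; q=t[p[1]-10:p[1]+3,p[0]-8:p[0]+9]
    h=cv2.cvtColor(t,cv2.COLOR_RGB2HSV); m=cv2.inRange(h,(8,50,110),(22,150,255)); m[:p[1]-14]=0;m[p[1]+8:]=0;m[:,:p[0]-9]=0;m[:,p[0]+10:]=0
    M=cv2.moments(m,True); c=(M["m10"]/max(M["m00"],1),M["m01"]/max(M["m00"],1)); print("    knob",np.round(c,1),M["m00"],ray("top",c,.131).round(4))
E
```

```text
sage [201.5 239.3] (190, 228, 24, 23) 424.5 [0.5146 0.3256 0.105 ]
    [211.4 187. ] (202, 183, 20, 9) 127.5 [0.5115 0.321  0.105 ]
    knob [200.5 236.5] 32.0 [0.5161 0.325  0.131 ]
terr [231.2 214.1] (220, 204, 24, 21) 362.5 [0.5793 0.2066 0.105 ]
    [242.1 192.3] (232, 189, 21, 8) 115.5 [0.5785 0.2058 0.105 ]
    knob [230.8 209.6] 39.0 [0.5859 0.2046 0.131 ]
must [276.1 205.9] (265, 195, 23, 22) 371.5 [0.5704 0.0466 0.105 ]
    [260.2 204.5] (248, 196, 29, 16) 296.0 [0.5626 0.0629 0.105 ]
    knob [276.3 200.3] 52.0 [0.5804 0.0434 0.131 ]
navy [318.4 203.7] (307, 193, 24, 22) 381.5 [ 0.5414 -0.1006  0.105 ]
    [283.3 220.7] (272, 216, 24, 10) 171.5 [ 0.5416 -0.1022  0.105 ]
    knob [319.6 200.2] 28.0 [ 0.5435 -0.103   0.131 ]
```

```bash
cat >> h.py <<'E'
from scipy.optimize import least_squares
def fit(im,n,col,xy,ztop=.108,rad=.043,half=22):
    "disc rim: contour of the 4x enlarged colour mask, rays onto the rim planes, circle of known radius"
    i=bot.camera_info(n); R=np.array(i["R"]); f=210/np.tan(np.radians(i["fovy"]/2))
    c=R@np.array([*xy,ztop])+np.array(i["t"]); u=int(c[0]/c[2]*f+i["cx"]); v=int(c[1]/c[2]*f+i["cy"])
    x0,y0=u-half,v-half; p=cv2.resize(im[y0:v+half,x0:u+half].astype(np.float32),None,fx=4,fy=4,interpolation=cv2.INTER_CUBIC).clip(0,255).astype(np.uint8)
    lab=cv2.cvtColor(p,cv2.COLOR_RGB2LAB).astype(float)
    # lid's own colour: median of the in-range core
    hsv=cv2.cvtColor(p,cv2.COLOR_RGB2HSV); yy,xx=np.mgrid[:p.shape[0],:p.shape[1]]
    core=(cv2.inRange(hsv,*HS[col])>0)&(np.hypot(xx-4*half,(yy-4*half))<20)
    med=np.median(lab[core],0); w=np.array([.6,1,1]); m=((np.linalg.norm((lab-med)*w,axis=2)<TH[col])*255).astype(np.uint8)
    m=cv2.morphologyEx(m,cv2.MORPH_OPEN,np.ones((5,5)))
    ct=max(cv2.findContours(m,0,1)[0],key=cv2.contourArea); h=cv2.convexHull(ct)[:,0].astype(float)
    h=np.vstack([np.linspace(a,b,max(2,int(np.hypot(*(a-b))/3)),endpoint=False) for a,b in zip(h,np.roll(h,-1,0)) if np.hypot(*(a-b))<14])
    px=(h+.5)/4-.5+[x0,y0]; vm=px[:,1].mean()
    top=np.array([ray(n,q,ztop)[:2] for q in px]); bot_=np.array([ray(n,q,ztop-.008)[:2] for q in px])
    P=np.where((px[:,1]<vm)[:,None],top,bot_)
    s=least_squares(lambda c:np.hypot(*(P-c).T)-rad,xy,loss="soft_l1",f_scale=.002)
    return s.x.round(4), (np.std(s.fun)*1000).round(2), len(P), m
TH={"sage":32,"terr":32,"must":32,"navy":20,"purp":30}
E
python3 - <<'E'
from h import *
t=cv2.imread("pics/top0.png")[:,:,::-1].copy(); s=cv2.imread("pics/side0.png")[:,:,::-1].copy()
ms=[]
for k,xy in dict(sage=(.513,.324),terr=(.58,.206),must=(.571,.046),navy=(.541,-.101)).items():
    for n,im in(("top",t),("side",s)):
        r=fit(im,n,k,xy); print(k,n,*r[:3]); ms.append(r[3])
cv2.imwrite("pics/m.png",np.vstack([np.hstack(ms[0::2]),np.hstack(ms[1::2])]))
E
```

```text
sage top [0.5168 0.3257] 0.49 60
sage side [0.5218 0.3349] 45.89 31
terr top [0.5717 0.2053] 8.43 74
terr side [0.5827 0.2119] 1.93 44
must top [0.5712 0.0468] 0.49 68
must side [0.5409 0.1054] 42.63 12
navy top [ 0.5428 -0.1016] 0.97 74
navy side [ 0.5402 -0.1043] 3.95 50
```

View pics/m.png

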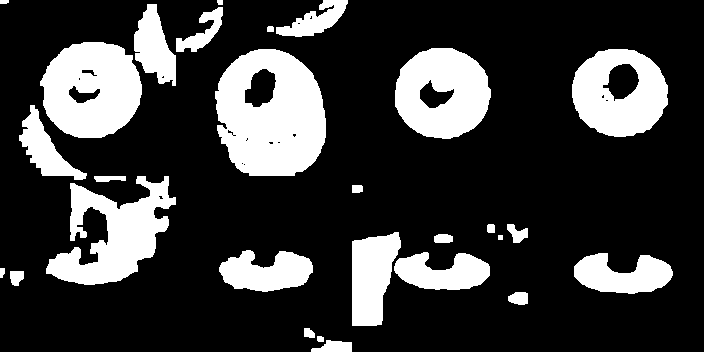

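```bash
python3 - <<'E'
from h import *
t=cv2.imread("pics/top0.png")[:,:,::-1].copy()
for th in(12,16,20,24):
    TH["terr"]=th; print(th,*fit(t,"top","terr",(.58,.206))[:3])
E
```

```text
12 [0.5804 0.2083] 1.56 67
16 [0.58   0.2068] 0.9 75
20 [0.5787 0.2076] 0.97 64
24 [0.579  0.2067] 0.75 69
```

Request:
play_rows --increments '[{"slide":[0,0,0],"angular":[0,0,8.5],"claw":0.3},{"slide":[0,0,0],"angular":[0,0,8.5],"claw":0.3},{"slide":[0,0,0],"angular":[0,0,8.5],"claw":0.3},{"slide":[0,0,0],"angular":[0,0,8.5],"claw":0.3},{"slide":[0,0,0],"angular":[0,0,8.5],"claw":0.3},{"slide":[0,0,0],"angular":[0,0,8.5],"claw":0.3},{"slide":[0,0,0],"angular":[0,0,8.5],"claw":0.3},{"slide":[0,0,0],"angular":[0,0,8.5],"claw":0.3}]' --squeeze 30

```text
time: 0.9
ee_pos: [0.1677, 0.5237, 0.2498]
tcp_rot: [-180.0, 0.0, 93.9]
wrist_force: [-0.8, 0.6, 0.1]
opening: 0.0556
grasp_force: 0.0
```

Request:
play_rows --increments '[{"slide":[0,0,0],"angular":[0,0,4.25],"claw":0.3},{"slide":[-22,39,0],"angular":[0,0,0],"claw":0.3},{"slide":[-22,39,0],"angular":[0,0,0],"claw":0.3},{"slide":[-22,39,0],"angular":[0,0,0],"claw":0.3},{"slide":[-22,39,0],"angular":[0,0,0],"claw":0.3},{"slide":[-22,39,0],"angular":[0,0,0],"claw":0.3},{"slide":[-22,39,0],"angular":[0,0,0],"claw":0.3},{"slide":[-22,39,0],"angular":[0,0,0],"claw":0.3}]'

```text
time: 1.7
ee_pos: [0.442, 0.3685, 0.25]
tcp_rot: [-180.0, 0.0, 90.0]
wrist_force: [-0.6, 0.2, 0.2]
opening: 0.0553
grasp_force: 0.0
```

Request:
play_rows --increments '[{"slide":[-22,38,0],"angular":[0,0,0],"claw":0.3},{"slide":[-22,38,0],"angular":[0,0,0],"claw":0.3},{"slide":[0,0,30],"angular":[0,0,0],"claw":0.3},{"slide":[0,0,30],"angular":[0,0,0],"claw":0.3},{"slide":[0,0,0],"angular":[0,0,0],"claw":0.3}]'

```text
time: 2.2
ee_pos: [0.5155, 0.3245, 0.1854]
tcp_rot: [-179.6, 0.2, 90.0]
wrist_force: [-0.5, 1.2, -0.3]
opening: 0.0556
grasp_force: 0.0
```

Request:
play_rows --increments '[{"slide":[1,1,20],"angular":[0,0,0],"claw":0.3},{"slide":[0,0,20],"angular":[0,0,0],"claw":0.3},{"slide":[0,0,10],"angular":[0,0,0],"claw":0.3},{"slide":[0,0,10],"angular":[0,0,0],"claw":0.3},{"slide":[0,0,0],"angular":[0,0,0],"claw":0.3},{"slide":[0,0,0],"angular":[0,0,0],"claw":0.3}]'

```text
time: 2.8
ee_pos: [0.5178, 0.327, 0.1312]
tcp_rot: [180.0, -0.0, 90.0]
wrist_force: [-0.4, 0.6, -0.3]
opening: 0.0554
grasp_force: 0.0
```

```bash
python3 - <<'E'
from h import *
a=bot.camera("side"); b=bot.camera("top")
a=cv2.resize(a[140:260,150:300],(600,480),interpolation=2); 
cv2.imwrite("pics/g1.png",a[:,:,::-1]); print(bot.get_obs()["ee_pos"],bot.tcp_to_tips)
E
```

```text
[0.51799119 0.3270514  0.13136314] 0.019
```

View pics/g1.png

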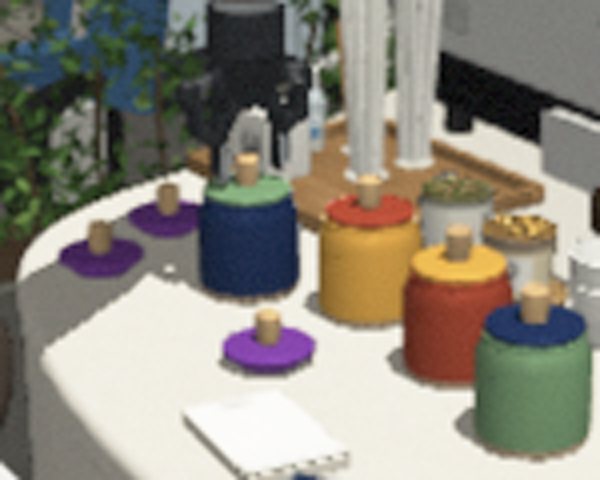

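The gripper straddles the sage knob at (247,168) in the crop and looks centred. I'll close on it, lift and check.

Request:
play_rows --increments '[{"slide":[-1,-1,1],"angular":[0,0,0],"claw":0.0},{"slide":[0,0,0],"angular":[0,0,0],"claw":-0.6},{"slide":[0,0,0],"angular":[0,0,0],"claw":-0.6},{"slide":[0,0,0],"angular":[0,0,0],"claw":-0.6},{"slide":[0,0,0],"angular":[0,0,0],"claw":-0.6},{"slide":[0,0,0],"angular":[0,0,0],"claw":-0.6}]'

```text
time: 3.5
ee_pos: [0.5167, 0.3258, 0.1297]
tcp_rot: [180.0, -0.0, 90.0]
wrist_force: [-0.8, -0.8, 5.2]
opening: 0.0229
grasp_force: 29.6
```

Request:
play_rows --increments '[{"slide":[0,0,-10],"angular":[0,0,0],"claw":-0.6},{"slide":[0,0,-20],"angular":[0,0,0],"claw":-0.6},{"slide":[0,0,-30],"angular":[0,0,0],"claw":-0.6},{"slide":[0,0,-30],"angular":[0,0,0],"claw":-0.6},{"slide":[0,0,-15],"angular":[0,0,0],"claw":-0.6},{"slide":[0,0,0],"angular":[0,0,0],"claw":-0.6}]'

```text
time: 4.1
ee_pos: [0.5173, 0.3263, 0.2371]
tcp_rot: [179.8, -0.1, 90.0]
wrist_force: [0.7, -0.1, -0.6]
opening: 0.0231
grasp_force: 29.5
```

```bash
python3 - <<'E'
from h import *
a=bot.camera("side"); b=bot.camera("top")
a=cv2.resize(a[120:240,150:300],(600,480),interpolation=2); 
cv2.imwrite("pics/g2.png",a[:,:,::-1]); print(bot.get_obs()["ee_pos"])
E
```

```text
[0.51669507 0.32586711 0.23373546]
```

View pics/g2.png

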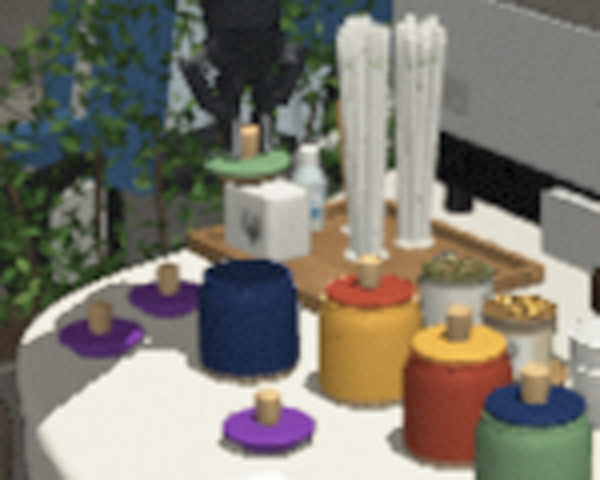

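The sage lid is held and level at (248,162), and the navy canister underneath is open and still in place. Now to the board.

Request:
play_rows --increments '[{"slide":[-20,-1,0],"angular":[0,0,0],"claw":-0.6},{"slide":[-40,-1,0],"angular":[0,0,0],"claw":-0.6},{"slide":[-45,-2,0],"angular":[0,0,0],"claw":-0.6},{"slide":[-45,-2,0],"angular":[0,0,0],"claw":-0.6},{"slide":[-45,-2,0],"angular":[0,0,0],"claw":-0.6},{"slide":[-45,-2,0],"angular":[0,0,0],"claw":-0.6},{"slide":[-45,-2,0],"angular":[0,0,0],"claw":-0.6},{"slide":[-45,-2,0],"angular":[0,0,0],"claw":-0.6}]'

```text
time: 5.0
ee_pos: [0.5017, -0.0059, 0.2327]
tcp_rot: [-179.9, -0.0, 90.0]
wrist_force: [1.6, 0.3, -1.1]
opening: 0.0231
grasp_force: 29.6
```

Request:
play_rows --increments '[{"slide":[-45,-2,0],"angular":[0,0,0],"claw":-0.6},{"slide":[-45,-2,0],"angular":[0,0,0],"claw":-0.6},{"slide":[-45,-2,0],"angular":[0,0,0],"claw":-0.6},{"slide":[-45,-2,0],"angular":[0,0,0],"claw":-0.6},{"slide":[-45,-2,0],"angular":[0,0,0],"claw":-0.6},{"slide":[-45,-2,0],"angular":[0,0,0],"claw":-0.6},{"slide":[-35,-2,0],"angular":[0,0,0],"claw":-0.6},{"slide":[-21,0,0],"angular":[0,0,0],"claw":-0.6}]'

```text
time: 5.8
ee_pos: [0.4875, -0.3325, 0.232]
tcp_rot: [-179.9, -0.1, 89.9]
wrist_force: [0.3, -0.5, -0.5]
opening: 0.0231
grasp_force: 29.6
```

Request:
play_rows --increments '[{"slide":[0,0,20],"angular":[0,0,0],"claw":-0.6},{"slide":[0,0,40],"angular":[0,0,0],"claw":-0.6},{"slide":[0,0,40],"angular":[0,0,0],"claw":-0.6},{"slide":[0,0,30],"angular":[0,0,0],"claw":-0.6},{"slide":[0,0,20],"angular":[0,0,0],"claw":-0.6},{"slide":[0,0,10],"angular":[0,0,0],"claw":-0.6},{"slide":[0,0,0],"angular":[0,0,0],"claw":-0.6},{"slide":[0,0,0],"angular":[0,0,0],"claw":-0.6}]'

```text
time: 6.6
ee_pos: [0.4888, -0.3302, 0.0748]
tcp_rot: [180.0, 0.0, 90.0]
wrist_force: [0.4, -0.0, -1.0]
opening: 0.0232
grasp_force: 29.6
```

Request:
play_rows --increments '[{"slide":[0,0,9],"angular":[0,0,0],"claw":-0.6},{"slide":[0,0,4],"angular":[0,0,0],"claw":-0.6},{"slide":[0,0,2],"angular":[0,0,0],"claw":-0.6},{"slide":[0,0,1],"angular":[0,0,0],"claw":-0.6},{"slide":[0,0,1],"angular":[0,0,0],"claw":-0.6},{"slide":[0,0,0],"angular":[0,0,0],"claw":-0.6}]'

```text
time: 7.2
ee_pos: [0.4888, -0.3302, 0.0581]
tcp_rot: [180.0, 0.0, 90.0]
wrist_force: [-2.0, 2.3, 3.9]
opening: 0.0231
grasp_force: 30.0
```

Request:
play_rows --increments '[{"slide":[0,0,0],"angular":[0,0,0],"claw":0.3},{"slide":[0,0,0],"angular":[0,0,0],"claw":0.3},{"slide":[0,0,0],"angular":[0,0,0],"claw":0.3},{"slide":[0,0,-20],"angular":[0,0,0],"claw":0.3},{"slide":[0,0,-40],"angular":[0,0,0],"claw":0.3},{"slide":[0,0,-45],"angular":[0,0,0],"claw":0.3},{"slide":[0,0,-30],"angular":[0,0,0],"claw":0.3}]'

```text
time: 7.9
ee_pos: [0.489, -0.3304, 0.1955]
tcp_rot: [179.9, 0.1, 90.0]
wrist_force: [0.6, -0.4, 1.0]
opening: 0.0556
grasp_force: 0.0
```

Request:
play_rows --increments '[{"slide":[30,7,0],"angular":[0,0,0],"claw":0.3},{"slide":[40,9,0],"angular":[0,0,0],"claw":0.3},{"slide":[40,9,0],"angular":[0,0,0],"claw":0.3},{"slide":[40,9,0],"angular":[0,0,0],"claw":0.3},{"slide":[40,10,0],"angular":[0,0,0],"claw":0.3},{"slide":[38,10,0],"angular":[0,0,0],"claw":0.3},{"slide":[0,0,10],"angular":[0,0,0],"claw":0.3},{"slide":[0,0,0],"angular":[0,0,0],"claw":0.3}]'

```text
time: 8.7
ee_pos: [0.5424, -0.1013, 0.181]
tcp_rot: [-179.9, -0.0, 90.1]
wrist_force: [-0.2, 0.8, 0.3]
opening: 0.0553
grasp_force: 0.0
```

Request:
play_rows --increments '[{"slide":[0,0,20],"angular":[0,0,0],"claw":0.3},{"slide":[0,0,20],"angular":[0,0,0],"claw":0.3},{"slide":[0,0,10],"angular":[0,0,0],"claw":0.3},{"slide":[0,0,0],"angular":[0,0,0],"claw":0.3},{"slide":[0,0,0],"angular":[0,0,0],"claw":0.0},{"slide":[0,0,0],"angular":[0,0,0],"claw":-0.2}]'

```text
time: 9.3
ee_pos: [0.5431, -0.1026, 0.1335]
tcp_rot: [179.9, 0.0, 90.0]
wrist_force: [0.1, -0.3, 0.3]
opening: 0.0345
grasp_force: 0.0
```

Request:
play_rows --increments '[{"slide":[0,0,0],"angular":[0,0,0],"claw":-0.6},{"slide":[0,0,0],"angular":[0,0,0],"claw":-0.6},{"slide":[0,0,0],"angular":[0,0,0],"claw":-0.6},{"slide":[0,0,0],"angular":[0,0,0],"claw":-0.6}]'

```text
time: 9.7
ee_pos: [0.5431, -0.1024, 0.1334]
tcp_rot: [179.9, 0.0, 90.0]
wrist_force: [-1.4, -1.3, 6.2]
opening: 0.023
grasp_force: 29.5
```

Request:
play_rows --increments '[{"slide":[0,0,-10],"angular":[0,0,0],"claw":-0.6},{"slide":[0,0,-25],"angular":[0,0,0],"claw":-0.6},{"slide":[0,0,-35],"angular":[0,0,0],"claw":-0.6},{"slide":[0,0,-30],"angular":[0,0,0],"claw":-0.6},{"slide":[20,-1,0],"angular":[0,0,0],"claw":-0.6},{"slide":[40,-2,0],"angular":[0,0,0],"claw":-0.6},{"slide":[45,-3,0],"angular":[0,0,0],"claw":-0.6},{"slide":[45,-3,0],"angular":[0,0,0],"claw":-0.6}]'

```text
time: 10.5
ee_pos: [0.5334, 0.0491, 0.2328]
tcp_rot: [180.0, -0.0, 89.9]
wrist_force: [1.3, 0.4, -1.2]
opening: 0.0228
grasp_force: 29.8
```

Request:
play_rows --increments '[{"slide":[45,-3,0],"angular":[0,0,0],"claw":-0.6},{"slide":[45,-3,0],"angular":[0,0,0],"claw":-0.6},{"slide":[45,-3,0],"angular":[0,0,0],"claw":-0.6},{"slide":[45,-3,0],"angular":[0,0,0],"claw":-0.6},{"slide":[45,-3,0],"angular":[0,0,0],"claw":-0.6},{"slide":[35,-2,0],"angular":[0,0,0],"claw":-0.6},{"slide":[18,0,0],"angular":[0,0,0],"claw":-0.6},{"slide":[0,0,10],"angular":[0,0,0],"claw":-0.6}]'

```text
time: 11.3
ee_pos: [0.5167, 0.328, 0.223]
tcp_rot: [179.9, -0.1, 90.2]
wrist_force: [-0.1, -0.2, -0.7]
opening: 0.0229
grasp_force: 29.7
```

Request:
play_rows --increments '[{"slide":[0,0,20],"angular":[0,0,0],"claw":-0.6},{"slide":[0,0,20],"angular":[0,0,0],"claw":-0.6},{"slide":[0,0,15],"angular":[0,0,0],"claw":-0.6},{"slide":[0,0,0],"angular":[0,0,0],"claw":-0.6},{"slide":[0,0,0],"angular":[0,0,0],"claw":-0.6}]'

```text
time: 11.8
ee_pos: [0.5168, 0.3248, 0.1676]
tcp_rot: [-180.0, 0.0, 89.9]
wrist_force: [-1.3, -0.5, -1.0]
opening: 0.0231
grasp_force: 29.7
```

Request:
play_rows --increments '[{"slide":[1,0,10],"angular":[0,0,0],"claw":-0.6},{"slide":[0,0,8],"angular":[0,0,0],"claw":-0.6},{"slide":[0,0,6],"angular":[0,0,0],"claw":-0.6},{"slide":[0,0,4],"angular":[0,0,0],"claw":-0.6},{"slide":[0,0,3],"angular":[0,0,0],"claw":-0.6},{"slide":[0,0,0],"angular":[0,0,0],"claw":-0.6}]'

```text
time: 12.4
ee_pos: [0.5165, 0.3268, 0.1358]
tcp_rot: [-180.0, 0.0, 90.0]
wrist_force: [0.4, 0.6, -1.1]
opening: 0.0224
grasp_force: 29.7
```

Request:
play_rows --increments '[{"slide":[0,0,1],"angular":[0,0,0],"claw":-0.6},{"slide":[0,0,1],"angular":[0,0,0],"claw":-0.6},{"slide":[0,0,0],"angular":[0,0,0],"claw":-0.6}]'

```text
time: 12.7
ee_pos: [0.5167, 0.3268, 0.1343]
tcp_rot: [180.0, -0.0, 90.0]
wrist_force: [0.3, -0.3, -1.4]
opening: 0.0228
grasp_force: 29.7
```

Request:
play_rows --increments '[{"slide":[0,0,1],"angular":[0,0,0],"claw":-0.6},{"slide":[0,0,0],"angular":[0,0,0],"claw":0.3},{"slide":[0,0,0],"angular":[0,0,0],"claw":0.3},{"slide":[0,0,0],"angular":[0,0,0],"claw":0.3},{"slide":[0,0,-15],"angular":[0,0,0],"claw":0.3},{"slide":[0,0,-35],"angular":[0,0,0],"claw":0.3},{"slide":[0,0,-20],"angular":[0,0,0],"claw":0.3},{"slide":[-17,-1,0],"angular":[0,0,0],"claw":0.3}]'

```text
time: 13.5
ee_pos: [0.5166, 0.3112, 0.2076]
tcp_rot: [179.7, -0.2, 90.1]
wrist_force: [-0.3, -0.1, 0.5]
opening: 0.0556
grasp_force: 0.0
```

Request:
play_rows --increments '[{"slide":[-40,-1,0],"angular":[0,0,0],"claw":0.3},{"slide":[-45,-2,0],"angular":[0,0,0],"claw":0.3},{"slide":[-45,-2,0],"angular":[0,0,0],"claw":0.3},{"slide":[-45,-2,0],"angular":[0,0,0],"claw":0.3},{"slide":[-45,-2,0],"angular":[0,0,0],"claw":0.3},{"slide":[-45,-2,0],"angular":[0,0,0],"claw":0.3},{"slide":[-45,-2,0],"angular":[0,0,0],"claw":0.3},{"slide":[-45,-2,0],"angular":[0,0,0],"claw":0.3}]'

```text
time: 14.3
ee_pos: [0.4997, -0.0474, 0.2034]
tcp_rot: [180.0, 0.0, 90.0]
wrist_force: [1.1, 0.2, 1.0]
opening: 0.0554
grasp_force: 0.0
```

Request:
play_rows --increments '[{"slide":[-45,-2,0],"angular":[0,0,0],"claw":0.3},{"slide":[-45,-2,0],"angular":[0,0,0],"claw":0.3},{"slide":[-45,-2,0],"angular":[0,0,0],"claw":0.3},{"slide":[-45,-2,0],"angular":[0,0,0],"claw":0.3},{"slide":[-45,-2,0],"angular":[0,0,0],"claw":0.3},{"slide":[-40,-2,0],"angular":[0,0,0],"claw":0.3},{"slide":[-20,-2,0],"angular":[0,0,0],"claw":0.3},{"slide":[0,0,10],"angular":[0,0,0],"claw":0.3}]'

```text
time: 15.1
ee_pos: [0.4857, -0.3331, 0.1937]
tcp_rot: [180.0, 0.1, 89.8]
wrist_force: [-0.8, 0.1, 0.3]
opening: 0.0555
grasp_force: 0.0
```

```bash
python3 - <<'E'
from h import *
a=bot.camera("side"); b=bot.camera("top")
cv2.imwrite("pics/top1.png",b[:,:,::-1])
cv2.imwrite("pics/g3.png",np.vstack([cv2.resize(a[150:310,150:400],(500,320),interpolation=2),cv2.resize(b[170:300,180:440],(500,250),interpolation=2)])[:,:,::-1]); print(bot.get_obs()["ee_pos"])
TH["terr"]=24
for k,xy,z in(("navy",(.5166,.3257),.108),("sage",(.489,-.33),.036),("terr",(.58,.207),.108),("must",(.571,.0466),.108)): print(k,*fit(b,"top",k,xy,z)[:3])
E
```

```text
[ 0.48560611 -0.33003655  0.19153157]
navy [0.5116 0.3234] 8.67 72
sage [ 0.3927 -0.3165] 0.74 6
terr [0.5786 0.2068] 0.79 72
must [0.5714 0.0465] 0.4 81
```

View pics/g3.png

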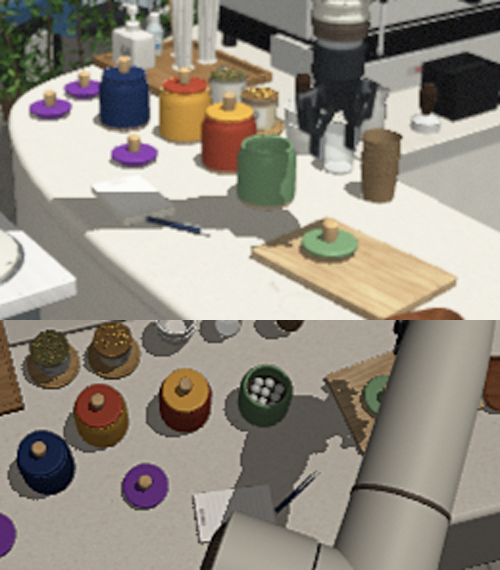

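The navy lid sits level on the navy canister at (124,80), the sage lid lies on the board at (330,240), and the sage canister is open at (265,145). Next I'll fetch the sage lid.

Request:
play_rows --increments '[{"slide":[0,3,20],"angular":[0,0,0],"claw":0.3},{"slide":[0,0,40],"angular":[0,0,0],"claw":0.3},{"slide":[0,0,35],"angular":[0,0,0],"claw":0.3},{"slide":[0,0,22],"angular":[0,0,0],"claw":0.3},{"slide":[0,0,12],"angular":[0,0,0],"claw":0.3},{"slide":[0,0,0],"angular":[0,0,0],"claw":0.1},{"slide":[0,0,0],"angular":[0,0,0],"claw":-0.2}]'

```text
time: 15.9
ee_pos: [0.4902, -0.3299, 0.0656]
tcp_rot: [179.9, 0.0, 90.0]
wrist_force: [0.3, -1.0, 0.5]
opening: 0.035
grasp_force: 0.0
```

Request:
play_rows --increments '[{"slide":[0,0,0],"angular":[0,0,0],"claw":-0.6},{"slide":[0,0,0],"angular":[0,0,0],"claw":-0.6},{"slide":[0,0,0],"angular":[0,0,0],"claw":-0.6},{"slide":[0,0,0],"angular":[0,0,0],"claw":-0.6}]'

```text
time: 16.3
ee_pos: [0.4905, -0.3305, 0.0662]
tcp_rot: [179.9, 0.1, 90.0]
wrist_force: [-0.7, 1.9, 6.7]
opening: 0.0226
grasp_force: 29.7
```

Request:
play_rows --increments '[{"slide":[0,0,-15],"angular":[0,0,0],"claw":-0.6},{"slide":[0,0,-40],"angular":[0,0,0],"claw":-0.6},{"slide":[0,0,-45],"angular":[0,0,0],"claw":-0.6},{"slide":[0,0,-35],"angular":[0,0,0],"claw":-0.6},{"slide":[0,0,-15],"angular":[0,0,0],"claw":-0.6},{"slide":[20,5,0],"angular":[0,0,0],"claw":-0.6},{"slide":[40,9,0],"angular":[0,0,0],"claw":-0.6},{"slide":[40,9,0],"angular":[0,0,0],"claw":-0.6}]'

```text
time: 17.1
ee_pos: [0.5127, -0.2297, 0.2156]
tcp_rot: [179.9, 0.0, 89.9]
wrist_force: [0.4, -0.5, -0.3]
opening: 0.0229
grasp_force: 29.7
```

Request:
play_rows --increments '[{"slide":[40,9,0],"angular":[0,0,0],"claw":-0.6},{"slide":[40,9,0],"angular":[0,0,0],"claw":-0.6},{"slide":[30,7,0],"angular":[0,0,0],"claw":-0.6},{"slide":[18,4,0],"angular":[0,0,0],"claw":-0.6},{"slide":[0,0,20],"angular":[0,0,0],"claw":-0.6},{"slide":[0,0,15],"angular":[0,0,0],"claw":-0.6},{"slide":[0,0,0],"angular":[0,0,0],"claw":-0.6},{"slide":[0,0,0],"angular":[0,0,0],"claw":-0.6}]'

```text
time: 17.9
ee_pos: [0.5417, -0.1023, 0.1804]
tcp_rot: [180.0, 0.0, 90.0]
wrist_force: [0.3, 0.1, -0.0]
opening: 0.0227
grasp_force: 29.7
```

Request:
play_rows --increments '[{"slide":[0,1,15],"angular":[0,0,0],"claw":-0.6},{"slide":[0,0,10],"angular":[0,0,0],"claw":-0.6},{"slide":[0,0,7],"angular":[0,0,0],"claw":-0.6},{"slide":[0,0,4],"angular":[0,0,0],"claw":-0.6},{"slide":[0,0,3],"angular":[0,0,0],"claw":-0.6},{"slide":[0,0,1],"angular":[0,0,0],"claw":-0.6},{"slide":[0,0,0],"angular":[0,0,0],"claw":-0.6}]'

```text
time: 18.6
ee_pos: [0.5427, -0.1022, 0.1394]
tcp_rot: [180.0, 0.0, 90.0]
wrist_force: [-0.8, -0.7, -0.2]
opening: 0.0232
grasp_force: 29.7
```

Request:
play_rows --increments '[{"slide":[0,0,1],"angular":[0,0,0],"claw":-0.6},{"slide":[0,0,0],"angular":[0,0,0],"claw":0.3},{"slide":[0,0,0],"angular":[0,0,0],"claw":0.3},{"slide":[0,0,0],"angular":[0,0,0],"claw":0.3},{"slide":[0,0,-15],"angular":[0,0,0],"claw":0.3},{"slide":[0,0,-35],"angular":[0,0,0],"claw":0.3},{"slide":[0,0,-10],"angular":[0,0,0],"claw":0.3},{"slide":[20,4,0],"angular":[0,0,0],"claw":0.3}]'

```text
time: 19.4
ee_pos: [0.5475, -0.0835, 0.2017]
tcp_rot: [179.7, 0.1, 89.9]
wrist_force: [0.1, 0.9, 0.0]
opening: 0.0556
grasp_force: 0.0
```

Request:
play_rows --increments '[{"slide":[40,8,0],"angular":[0,0,0],"claw":0.3},{"slide":[40,8,0],"angular":[0,0,0],"claw":0.3},{"slide":[30,5,0],"angular":[0,0,0],"claw":0.3},{"slide":[19,4,0],"angular":[0,0,0],"claw":0.3},{"slide":[0,0,20],"angular":[0,0,0],"claw":0.3},{"slide":[0,0,20],"angular":[0,0,0],"claw":0.3},{"slide":[0,0,0],"angular":[0,0,0],"claw":0.3},{"slide":[0,0,0],"angular":[0,0,0],"claw":0.3}]'

```text
time: 20.2
ee_pos: [0.5717, 0.0468, 0.1591]
tcp_rot: [180.0, 0.0, 90.0]
wrist_force: [1.0, 0.2, 0.8]
opening: 0.0553
grasp_force: 0.0
```

Request:
play_rows --increments '[{"slide":[0,0,15],"angular":[0,0,0],"claw":0.3},{"slide":[0,0,11],"angular":[0,0,0],"claw":0.3},{"slide":[0,0,0],"angular":[0,0,0],"claw":0.2},{"slide":[0,0,0],"angular":[0,0,0],"claw":-0.2},{"slide":[0,0,0],"angular":[0,0,0],"claw":-0.6},{"slide":[0,0,0],"angular":[0,0,0],"claw":-0.6},{"slide":[0,0,0],"angular":[0,0,0],"claw":-0.6},{"slide":[0,0,0],"angular":[0,0,0],"claw":-0.6}]'

```text
time: 21.0
ee_pos: [0.5719, 0.0468, 0.1328]
tcp_rot: [180.0, -0.0, 90.0]
wrist_force: [-0.6, 0.2, 3.8]
opening: 0.0228
grasp_force: 29.8
```

Request:
play_rows --increments '[{"slide":[0,0,-10],"angular":[0,0,0],"claw":-0.6},{"slide":[0,0,-25],"angular":[0,0,0],"claw":-0.6},{"slide":[0,0,-35],"angular":[0,0,0],"claw":-0.6},{"slide":[0,0,-30],"angular":[0,0,0],"claw":-0.6},{"slide":[-20,-4,0],"angular":[0,0,0],"claw":-0.6},{"slide":[-40,-9,0],"angular":[0,0,0],"claw":-0.6},{"slide":[-45,-10,0],"angular":[0,0,0],"claw":-0.6},{"slide":[-45,-10,0],"angular":[0,0,0],"claw":-0.6}]'

```text
time: 21.8
ee_pos: [0.5381, -0.1043, 0.2328]
tcp_rot: [180.0, 0.0, 90.1]
wrist_force: [1.1, 0.9, -1.8]
opening: 0.0233
grasp_force: 29.9
```

Request:
play_rows --increments '[{"slide":[-45,-10,0],"angular":[0,0,0],"claw":-0.6},{"slide":[-45,-10,0],"angular":[0,0,0],"claw":-0.6},{"slide":[-45,-10,0],"angular":[0,0,0],"claw":-0.6},{"slide":[-45,-10,0],"angular":[0,0,0],"claw":-0.6},{"slide":[-32,-7,0],"angular":[0,0,0],"claw":-0.6},{"slide":[-15,-3,0],"angular":[0,0,0],"claw":-0.6},{"slide":[0,0,20],"angular":[0,0,0],"claw":-0.6},{"slide":[0,0,40],"angular":[0,0,0],"claw":-0.6}]'

```text
time: 22.6
ee_pos: [0.4899, -0.3312, 0.1749]
tcp_rot: [179.7, 0.2, 90.0]
wrist_force: [0.3, -0.5, -2.1]
opening: 0.0227
grasp_force: 29.9
```

Request:
play_rows --increments '[{"slide":[0,0,40],"angular":[0,0,0],"claw":-0.6},{"slide":[0,0,30],"angular":[0,0,0],"claw":-0.6},{"slide":[0,0,20],"angular":[0,0,0],"claw":-0.6},{"slide":[0,0,10],"angular":[0,0,0],"claw":-0.6},{"slide":[0,0,5],"angular":[0,0,0],"claw":-0.6},{"slide":[0,0,0],"angular":[0,0,0],"claw":-0.6}]'

```text
time: 23.2
ee_pos: [0.489, -0.33, 0.0677]
tcp_rot: [180.0, 0.0, 90.0]
wrist_force: [-0.0, -0.1, -1.3]
opening: 0.0231
grasp_force: 29.9
```

Request:
play_rows --increments '[{"slide":[0,0,3],"angular":[0,0,0],"claw":-0.6},{"slide":[0,0,2],"angular":[0,0,0],"claw":-0.6},{"slide":[0,0,1],"angular":[0,0,0],"claw":-0.6},{"slide":[0,0,1],"angular":[0,0,0],"claw":-0.6},{"slide":[0,0,0],"angular":[0,0,0],"claw":-0.6}]'

```text
time: 23.7
ee_pos: [0.4889, -0.3303, 0.0612]
tcp_rot: [179.9, 0.0, 90.0]
wrist_force: [-1.3, 1.9, 4.2]
opening: 0.0229
grasp_force: 30.4
```

Request:
play_rows --increments '[{"slide":[0,0,0],"angular":[0,0,0],"claw":0.3},{"slide":[0,0,0],"angular":[0,0,0],"claw":0.3},{"slide":[0,0,0],"angular":[0,0,0],"claw":0.3},{"slide":[0,0,-20],"angular":[0,0,0],"claw":0.3},{"slide":[0,0,-45],"angular":[0,0,0],"claw":0.3},{"slide":[0,0,-45],"angular":[0,0,0],"claw":0.3},{"slide":[0,0,-30],"angular":[0,0,0],"claw":0.3},{"slide":[17,3,0],"angular":[0,0,0],"claw":0.3}]'

```text
time: 24.5
ee_pos: [0.4928, -0.315, 0.2053]
tcp_rot: [179.7, 0.3, 89.9]
wrist_force: [1.3, -0.4, -0.1]
opening: 0.0554
grasp_force: 0.0
```

Request:
play_rows --increments '[{"slide":[40,7,0],"angular":[0,0,0],"claw":0.3},{"slide":[45,7,0],"angular":[0,0,0],"claw":0.3},{"slide":[45,7,0],"angular":[0,0,0],"claw":0.3},{"slide":[45,8,0],"angular":[0,0,0],"claw":0.3},{"slide":[45,8,0],"angular":[0,0,0],"claw":0.3},{"slide":[45,8,0],"angular":[0,0,0],"claw":0.3},{"slide":[45,8,0],"angular":[0,0,0],"claw":0.3},{"slide":[45,8,0],"angular":[0,0,0],"claw":0.3}]'

```text
time: 25.3
ee_pos: [0.5524, 0.044, 0.1997]
tcp_rot: [-180.0, 0.0, 90.0]
wrist_force: [1.3, -0.6, 0.5]
opening: 0.0554
grasp_force: 0.0
```

Request:
play_rows --increments '[{"slide":[45,8,0],"angular":[0,0,0],"claw":0.3},{"slide":[45,8,0],"angular":[0,0,0],"claw":0.3},{"slide":[45,7,0],"angular":[0,0,0],"claw":0.3},{"slide":[30,3,0],"angular":[0,0,0],"claw":0.3},{"slide":[0,0,20],"angular":[0,0,0],"claw":0.3},{"slide":[0,0,20],"angular":[0,0,0],"claw":0.3},{"slide":[0,0,0],"angular":[0,0,0],"claw":0.3},{"slide":[0,0,0],"angular":[0,0,0],"claw":0.3}]'

```text
time: 26.1
ee_pos: [0.5782, 0.2068, 0.1601]
tcp_rot: [-179.9, 0.0, 90.0]
wrist_force: [0.0, -0.5, 0.2]
opening: 0.0555
grasp_force: 0.0
```

Request:
play_rows --increments '[{"slide":[0,1,15],"angular":[0,0,0],"claw":0.3},{"slide":[0,0,12],"angular":[0,0,0],"claw":0.3},{"slide":[0,0,0],"angular":[0,0,0],"claw":0.2},{"slide":[0,0,0],"angular":[0,0,0],"claw":-0.2},{"slide":[0,0,0],"angular":[0,0,0],"claw":-0.6},{"slide":[0,0,0],"angular":[0,0,0],"claw":-0.6},{"slide":[0,0,0],"angular":[0,0,0],"claw":-0.6},{"slide":[0,0,0],"angular":[0,0,0],"claw":-0.6}]'

```text
time: 26.9
ee_pos: [0.58, 0.2069, 0.1339]
tcp_rot: [179.9, -0.0, 90.0]
wrist_force: [-0.1, -0.5, 3.8]
opening: 0.0228
grasp_force: 29.8
```

Request:
play_rows --increments '[{"slide":[0,0,-10],"angular":[0,0,0],"claw":-0.6},{"slide":[0,0,-25],"angular":[0,0,0],"claw":-0.6},{"slide":[0,0,-30],"angular":[0,0,0],"claw":-0.6},{"slide":[0,0,-15],"angular":[0,0,0],"claw":-0.6},{"slide":[-20,-1,0],"angular":[0,0,0],"claw":-0.6},{"slide":[-40,-2,0],"angular":[0,0,0],"claw":-0.6},{"slide":[-40,-2,0],"angular":[0,0,0],"claw":-0.6},{"slide":[-40,-2,0],"angular":[0,0,0],"claw":-0.6}]'

```text
time: 27.7
ee_pos: [0.5723, 0.0656, 0.2138]
tcp_rot: [180.0, -0.0, 90.0]
wrist_force: [1.2, -0.4, -1.3]
opening: 0.0229
grasp_force: 29.7
```

Request:
play_rows --increments '[{"slide":[-20,-1,0],"angular":[0,0,0],"claw":-0.6},{"slide":[0,0,20],"angular":[0,0,0],"claw":-0.6},{"slide":[0,0,20],"angular":[0,0,0],"claw":-0.6},{"slide":[0,0,10],"angular":[0,0,0],"claw":-0.6},{"slide":[0,0,0],"angular":[0,0,0],"claw":-0.6},{"slide":[0,0,0],"angular":[0,0,0],"claw":-0.6}]'

```text
time: 28.3
ee_pos: [0.5718, 0.047, 0.1641]
tcp_rot: [180.0, -0.0, 90.0]
wrist_force: [-0.5, 0.1, -1.4]
opening: 0.0228
grasp_force: 29.7
```

Request:
play_rows --increments '[{"slide":[0,0,10],"angular":[0,0,0],"claw":-0.6},{"slide":[0,0,8],"angular":[0,0,0],"claw":-0.6},{"slide":[0,0,6],"angular":[0,0,0],"claw":-0.6},{"slide":[0,0,3],"angular":[0,0,0],"claw":-0.6},{"slide":[0,0,2],"angular":[0,0,0],"claw":-0.6},{"slide":[0,0,0],"angular":[0,0,0],"claw":-0.6}]'

```text
time: 28.9
ee_pos: [0.5716, 0.0468, 0.1343]
tcp_rot: [-180.0, -0.0, 90.0]
wrist_force: [0.2, 0.1, -1.2]
opening: 0.0226
grasp_force: 29.7
```

Request:
play_rows --increments '[{"slide":[0,0,0],"angular":[0,0,0],"claw":0.3},{"slide":[0,0,0],"angular":[0,0,0],"claw":0.3},{"slide":[0,0,0],"angular":[0,0,0],"claw":0.3},{"slide":[0,0,-20],"angular":[0,0,0],"claw":0.3},{"slide":[0,0,-35],"angular":[0,0,0],"claw":0.3},{"slide":[0,0,-15],"angular":[0,0,0],"claw":0.3},{"slide":[-20,-4,0],"angular":[0,0,0],"claw":0.3},{"slide":[-40,-9,0],"angular":[0,0,0],"claw":0.3}]'

```text
time: 29.7
ee_pos: [0.5593, -0.0122, 0.205]
tcp_rot: [179.9, -0.0, 90.2]
wrist_force: [0.5, -0.8, -0.5]
opening: 0.0556
grasp_force: 0.0
```

Request:
play_rows --increments '[{"slide":[-45,-10,0],"angular":[0,0,0],"claw":0.3},{"slide":[-45,-10,0],"angular":[0,0,0],"claw":0.3},{"slide":[-45,-10,0],"angular":[0,0,0],"claw":0.3},{"slide":[-45,-10,0],"angular":[0,0,0],"claw":0.3},{"slide":[-45,-10,0],"angular":[0,0,0],"claw":0.3},{"slide":[-45,-10,0],"angular":[0,0,0],"claw":0.3},{"slide":[-32,-7,0],"angular":[0,0,0],"claw":0.3},{"slide":[-15,-3,0],"angular":[0,0,0],"claw":0.3}]'

```text
time: 30.5
ee_pos: [0.4877, -0.3328, 0.2042]
tcp_rot: [-180.0, 0.0, 89.9]
wrist_force: [-0.6, 0.7, 0.4]
opening: 0.0556
grasp_force: 0.0
```

Request:
play_rows --increments '[{"slide":[0,0,20],"angular":[0,0,0],"claw":0.3},{"slide":[0,0,40],"angular":[0,0,0],"claw":0.3},{"slide":[0,0,30],"angular":[0,0,0],"claw":0.3},{"slide":[0,0,10],"angular":[0,0,0],"claw":0.3},{"slide":[0,0,0],"angular":[0,0,0],"claw":0.3},{"slide":[0,0,0],"angular":[0,0,0],"claw":0.3}]'

```text
time: 31.1
ee_pos: [0.4894, -0.3302, 0.106]
tcp_rot: [179.9, 0.1, 90.0]
wrist_force: [-0.1, -0.3, 0.8]
opening: 0.0552
grasp_force: 0.0
```

Request:
play_rows --increments '[{"slide":[0,0,20],"angular":[0,0,0],"claw":0.3},{"slide":[0,0,15],"angular":[0,0,0],"claw":0.3},{"slide":[0,0,10],"angular":[0,0,0],"claw":0.2},{"slide":[0,0,0],"angular":[0,0,0],"claw":-0.2},{"slide":[0,0,0],"angular":[0,0,0],"claw":-0.6},{"slide":[0,0,0],"angular":[0,0,0],"claw":-0.6},{"slide":[0,0,0],"angular":[0,0,0],"claw":-0.6},{"slide":[0,0,0],"angular":[0,0,0],"claw":-0.6}]'

```text
time: 31.9
ee_pos: [0.4889, -0.3303, 0.0598]
tcp_rot: [180.0, 0.0, 90.0]
wrist_force: [0.2, 0.5, 0.9]
opening: 0.0231
grasp_force: 29.7
```

Request:
play_rows --increments '[{"slide":[0,0,-15],"angular":[0,0,0],"claw":-0.6},{"slide":[0,0,-35],"angular":[0,0,0],"claw":-0.6},{"slide":[0,0,-45],"angular":[0,0,0],"claw":-0.6},{"slide":[0,0,-45],"angular":[0,0,0],"claw":-0.6},{"slide":[0,0,-25],"angular":[0,0,0],"claw":-0.6},{"slide":[17,3,0],"angular":[0,0,0],"claw":-0.6},{"slide":[40,7,0],"angular":[0,0,0],"claw":-0.6},{"slide":[45,8,0],"angular":[0,0,0],"claw":-0.6}]'

```text
time: 32.7
ee_pos: [0.5063, -0.2271, 0.2237]
tcp_rot: [-180.0, -0.0, 89.9]
wrist_force: [0.5, 0.1, -0.8]
opening: 0.0232
grasp_force: 29.8
```

Request:
play_rows --increments '[{"slide":[45,7,0],"angular":[0,0,0],"claw":-0.6},{"slide":[45,7,0],"angular":[0,0,0],"claw":-0.6},{"slide":[45,7,0],"angular":[0,0,0],"claw":-0.6},{"slide":[45,8,0],"angular":[0,0,0],"claw":-0.6},{"slide":[45,8,0],"angular":[0,0,0],"claw":-0.6},{"slide":[45,8,0],"angular":[0,0,0],"claw":-0.6},{"slide":[45,8,0],"angular":[0,0,0],"claw":-0.6},{"slide":[45,8,0],"angular":[0,0,0],"claw":-0.6}]'

```text
time: 33.5
ee_pos: [0.5668, 0.1343, 0.2238]
tcp_rot: [-179.9, 0.0, 90.0]
wrist_force: [1.7, -1.0, -2.5]
opening: 0.0231
grasp_force: 29.8
```

Request:
play_rows --increments '[{"slide":[40,7,0],"angular":[0,0,0],"claw":-0.6},{"slide":[25,4,0],"angular":[0,0,0],"claw":-0.6},{"slide":[10,1,0],"angular":[0,0,0],"claw":-0.6},{"slide":[0,0,20],"angular":[0,0,0],"claw":-0.6},{"slide":[0,0,25],"angular":[0,0,0],"claw":-0.6},{"slide":[0,0,15],"angular":[0,0,0],"claw":-0.6},{"slide":[0,0,0],"angular":[0,0,0],"claw":-0.6},{"slide":[0,0,0],"angular":[0,0,0],"claw":-0.6}]'

```text
time: 34.3
ee_pos: [0.5795, 0.2065, 0.1649]
tcp_rot: [180.0, 0.0, 90.0]
wrist_force: [-0.6, 0.8, -0.5]
opening: 0.0234
grasp_force: 29.8
```

Request:
play_rows --increments '[{"slide":[0,0,12],"angular":[0,0,0],"claw":-0.6},{"slide":[0,0,8],"angular":[0,0,0],"claw":-0.6},{"slide":[0,0,6],"angular":[0,0,0],"claw":-0.6},{"slide":[0,0,4],"angular":[0,0,0],"claw":-0.6},{"slide":[0,0,2],"angular":[0,0,0],"claw":-0.6},{"slide":[0,0,0],"angular":[0,0,0],"claw":-0.6}]'

```text
time: 34.9
ee_pos: [0.5796, 0.2068, 0.1321]
tcp_rot: [-180.0, 0.0, 90.0]
wrist_force: [-0.1, -0.2, -1.9]
opening: 0.0228
grasp_force: 29.8
```

Request:
play_rows --increments '[{"slide":[0,0,0],"angular":[0,0,0],"claw":0.3},{"slide":[0,0,0],"angular":[0,0,0],"claw":0.3},{"slide":[0,0,0],"angular":[0,0,0],"claw":0.3},{"slide":[0,0,-20],"angular":[0,0,0],"claw":0.3},{"slide":[0,0,-45],"angular":[0,0,0],"claw":0.3},{"slide":[0,0,-35],"angular":[0,0,0],"claw":0.3},{"slide":[-20,-7,0],"angular":[0,0,0],"claw":0.3},{"slide":[-40,-12,0],"angular":[0,0,0],"claw":0.3}]'

```text
time: 35.7
ee_pos: [0.5614, 0.148, 0.2334]
tcp_rot: [179.9, -0.1, 90.2]
wrist_force: [0.1, -2.0, -0.8]
opening: 0.0551
grasp_force: 0.0
```

Request:
play_rows --increments '[{"slide":[-45,-12,0],"angular":[0,0,0],"claw":0.3},{"slide":[-45,-12,0],"angular":[0,0,0],"claw":0.3},{"slide":[-45,-12,0],"angular":[0,0,0],"claw":0.3},{"slide":[-45,-12,0],"angular":[0,0,0],"claw":0.3},{"slide":[-45,-12,0],"angular":[0,0,0],"claw":0.3},{"slide":[-45,-12,0],"angular":[0,0,0],"claw":0.3},{"slide":[-45,-12,0],"angular":[0,0,0],"claw":0.3},{"slide":[-45,-12,0],"angular":[0,0,0],"claw":0.3}]'

```text
time: 36.5
ee_pos: [0.4639, -0.2149, 0.2328]
tcp_rot: [179.9, 0.0, 90.0]
wrist_force: [1.3, 0.4, -0.0]
opening: 0.0556
grasp_force: 0.0
```

Request:
play_rows --increments '[{"slide":[-45,-12,0],"angular":[0,0,0],"claw":0.3},{"slide":[-45,-12,0],"angular":[0,0,0],"claw":0.3},{"slide":[-20,0,0],"angular":[0,0,0],"claw":0.3},{"slide":[0,0,0],"angular":[0,0,0],"claw":0.3}]'

```text
time: 36.9
ee_pos: [0.44, -0.3257, 0.232]
tcp_rot: [-180.0, 0.0, 89.8]
wrist_force: [-0.5, 0.5, -0.3]
opening: 0.0555
grasp_force: 0.0
```

```bash
python3 - <<'E'
from h import *
a=bot.camera("side"); b=bot.camera("top")
cv2.imwrite("pics/end.png",np.vstack([cv2.resize(a[160:260,170:350],(720,340),interpolation=2),cv2.resize(b[185:265,180:345],(720,260),interpolation=2)])[:,:,::-1][:600])
TH["terr"]=24
for k,xy in(("navy",(.5166,.3257)),("sage",(.543,-.102)),("must",(.579,.207)),("terr",(.571,.0466))): print(k,*fit(b,"top",k,xy)[:3])
E
```

```text
navy [0.5131 0.3248] 9.19 60
sage [ 0.5364 -0.1051] 2.18 36
must [0.5796 0.2067] 0.8 55
terr [0.5691 0.0466] 1.2 84
```

View pics/end.png

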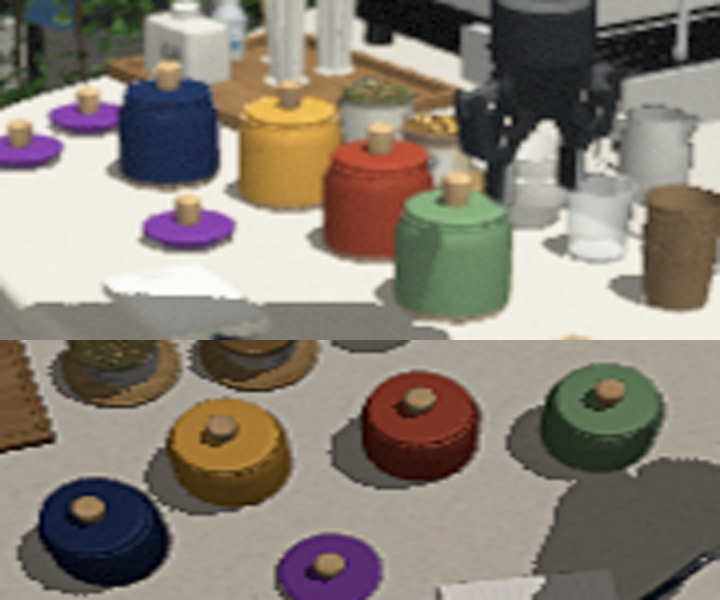

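All four lids sit level on the canisters of their own colour, with knobs at (168,72), (290,93), (381,138) and (457,187). The canisters haven't moved and the cups and glass are undisturbed, so I'm handing it in.

```bash
python3 -c "
from workcell import bot
print(bot.job_done())"
```

```text
the job is handed in; nothing more can be done
None
```

All four lids are on the canisters of their own colour and look level in both camera views; I handed the job in at about 37 s, and the hand-in call gave no verdict.

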